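Put the bench supplies back in their holders

TASK

Put each of the four supplies on the bench (the round tub, the small jar, the bit holder block and the charger) back into the grey holder whose pocket matches its outline, standing upright and fully down on the pocket floor, then let go. Leave the two loose circuit boards that lie among them where they are.

Things in the scene. Friction and masses are not known exactly. Their poses are not given: they have to be found in the camera images.
- flux_tub: round screw-lid tub, yellow lid, standing upright; 58 mm across the lid (lid from 24 to 36 mm up), 55 mm across the foot, 37 mm high, about 50 g. Origin: centre of its underside; z up along its axis
- paste_jar: small round screw-lid jar, white with a red lid, standing upright; 35 mm across the lid (lid from 28 to 42 mm up), 33 mm across the foot, 43 mm high, about 50 g. Origin: centre of its underside; z up along its axis
- bit_block: bit holder, an orange oblong block with a double row of steel bits standing up in it; 26 mm along its x, 75 mm along its y; the block itself is 22 mm high (grip its sides below that), 33 mm with the bits, about 80 g. Origin: centre of its underside; z up
- charger: white wall charger, a plain upright box, 28 mm along its x, 40 mm along its y, 46 mm high, about 90 g. Origin: centre of its underside; z up
- tub_holder: fixed grey plastic tile screwed to the bench, 86 x 86 mm, 10 mm high, with a round pocket 66 mm across, the larger of the two round ones, sunk 7 mm into its top (pocket floor 3 mm above the bench). Origin: centre of its underside, below the pocket's centre; z up. It is the place of the flux tub
- jar_holder: fixed grey plastic tile screwed to the bench, 64 x 64 mm, 10 mm high, with a round pocket 44 mm across, the smaller of the two round ones, sunk 7 mm into its top (pocket floor 3 mm above the bench). Origin: centre of its underside, below the pocket's centre; z up. It is the place of the paste jar
- block_holder: fixed grey plastic tile screwed to the bench, 58 x 110 mm, 10 mm high, with a long rectangular pocket, 36 mm along its x and 88 mm along its y, sunk 7 mm into its top (pocket floor 3 mm above the bench). Origin: centre of its underside, below the pocket's centre; z up. It is the place of the bit holder, long side along the pocket, either way round
- charger_holder: fixed grey plastic tile screwed to the bench, 60 x 72 mm, 10 mm high, with a short rectangular pocket, 38 mm along its x and 50 mm along its y, sunk 7 mm into its top (pocket floor 3 mm above the bench). Origin: centre of its underside, below the pocket's centre; z up. It is the place of the charger, standing upright, long side along the pocket's long side, either way round
- ram_stick: loose green memory module lying flat, 30 x 68 mm, 4 mm thick, long along its y. Not part of the job: to be left where it lies. Origin: centre of its underside
- spare_board: loose dark circuit board lying flat, 30 x 52 mm, 4 mm thick, long along its y. Not part of the job: to be left where it lies. Origin: centre of its underside

How it is judged:
By the outcome, as a careful person would: the job done as asked, in the order asked, and still so for the second after the job is handed in, with the robot touching nothing.
It also fails if it takes over 96 s, if anything falls off the work surface, if the arm or the gripper's body presses on something with over 40 N, if the wrist force passes 120 N, or if a joint passes its speed limit or range.

ROBOT

A 6-joint arm with a two-finger parallel gripper is mounted at the origin on a cart in front of the work surface, level with it; the furniture and walls round the work are solid. World frame = base frame: x ahead of the robot, y to its left, z up, the work surface at z = 0. Lengths are in m, angles in rad, forces in N, time in s.
With the tool pointing down it reaches from about 0.275 to 1 m from the base axis. Payload 8.4 kg.
Tool frame: the origin (TCP) lies at the very end of the fingers, on their centre line; the grasp point (between the pads) lies 19 mm behind it (manip.pinch_z is the distance from the TCP to the grasp point, in m); z points along the fingers, y is the line along which they close (so a half turn about z gives the same grasp; the last joint's range is limited). The gripper opens to 85 mm and grips with 20 to 120 N. Pads are 22 mm wide; open, the fingers measure 114 mm over their backs; the gripper's body (76 mm by 85 mm) begins 54 mm behind the grasp point. The pads swing forward as they close: fully open they stand 13 mm farther back than shut.
Start: joints at [1.183, 0.353, 1.633, -0, 1.155, -0.002], TCP at [0.235, 0.579, 0.231] pointing down, gripper open.
Joint ranges: [-2.63, 2.63], [-0.92, 2.1], [0.06, 2.66], [-1.3, 4.44], [0, 2.69], [-3.02, 3.02]. Speed limits (rad/s): [2.22, 2.22, 2.79, 3.14, 3.14, 3.14].

INTERFACE

Orientations are given as a rotation vector (axis times angle).
In Python, from rig import telemetry, grab_frame, order, manip gives the robot as it stands.
- The arm moves only by the tool play_rows, never from a script. Its argument "increments" is text: rows parted by semicolons, each of 7 numbers parted by spaces: the turn, a rotation vector about the tool's x, y, z in degrees, then the shift along the tool's x, y, z in cm, then the finger opening in cm, from 0 to 8.54. In form: rx ry rz tx ty tz jaw; .... A call has 1 to 12 rows; each row is the pose to reach, as a shift and turn from the pose commanded when the call began, along the tool's axes at that moment; what a row does not reach only later rows make up. A row lasts 1/8 s, in which the tool goes at most 62.5 mm and 10.7 degrees, less where a joint would pass 70% of its speed; a pose out of reach is approached as far as the arm can. A call with a gripper value outside its range is refused whole. The fingers move at their own pace and stop on an object; the grip force is fixed at half the most. Time passes only in rows, so rows that repeat a pose let the fingers close. It gives the time, the measured TCP pose, the force, the opening and the grip force at its end, in the units of the state.
- telemetry.read_state(): the state, without advancing time (a new reading comes with each control period).
- grab_frame(name): name is "side" or "top"; returns a dict with "frame" (384x512x3 uint8, red, green, blue), "mtx" (3x3 intrinsics, pixels), "rvec" (rotation vector, rad) and "tvec" (3), from world to camera coordinates, as OpenCV has them. Camera axes: x right, y down, z forward; pixel columns grow to the right and rows downward; lengths in m; the calibration is good to about 2 mm. A picture is of the moment at which its call begins. There is no depth.
- order.sign_off(): hands the job in; it is judged then, once.
The state is a dict: "clock": time; "joints": joint angles; "joint_vel": joint speeds; "joint_torque": joint torques, N m; "position": TCP position; "orientation": TCP orientation; "ft_force": force on the tool from outside, world axes, zero at the start; "wrist_torque": the same for the moment, N m; "width": opening from 0.0 (shut) to 1.0 (fully open); "grip_force": force on a finger pad.
Only numpy, scipy, OpenCV 4.12 (cv2) and the standard library are available. Lean on these libraries where they do the work, as an engineer would, in place of code of your own. Each camera call takes 0.05 s, during which the arm holds its last target. There are 200 camera calls.

## Working session

There is one attempt and no reset: what is moved stays moved. The work goes in short steps, Python scripts to look and compute and a tool call to move; the robot and the scene stay as the last step left them, time stands still between calls to the robot, and variables do not carry over. Pictures are saved under pics/ and viewed, at most 14 in all, crops included, and the job is handed in when it is done.

Besides the shell and the picture viewer there is one more tool, called after "Emit:" by a JSON object that holds its "name" and its "arguments". play_rows: Moves the arm, as the interface text tells. Its arguments: {"type":"object","properties":{"increments":{"type":"string"}},"required":["increments"]}

```bash
mkdir -p pics; ls
cat > h.py <<'E'
import numpy as np,cv2
from rig import telemetry,grab_frame,order,manip
E
python3 - <<'E'
from h import *
import pickle
for n in("top","side"):
    f=grab_frame(n);pickle.dump(f,open(n+".pkl","wb"))
    cv2.imwrite(f"pics/{n}0.png",cv2.resize(f["frame"][:,:,::-1],(800,600),interpolation=cv2.INTER_CUBIC))
    R=cv2.Rodrigues(f["rvec"])[0];print(n,f["mtx"].tolist(),(-R.T@np.ravel(f["tvec"])).round(3))
s=telemetry.read_state();print(s["clock"],s["position"],s["orientation"],s["width"],manip.pinch_z)
E
```

```text
pics
top [[382.71076356307714, 0.0, 252.40982511426603], [0.0, 382.71076356307714, 191.4976283361819], [0.0, 0.0, 1.0]] [0.403 0.075 1.101]
side [[433.9061541682451, 0.0, 255.22761095075768], [0.0, 433.9061541682451, 190.1757711099027], [0.0, 0.0, 1.0]] [ 0.101 -0.717  0.5  ]
0.1 [0.23501885 0.57869006 0.23064038] [-6.02238898e-01 -3.08306623e+00  1.88110130e-03] 1.0040045557743802 0.0187
```

View pics/top0.png

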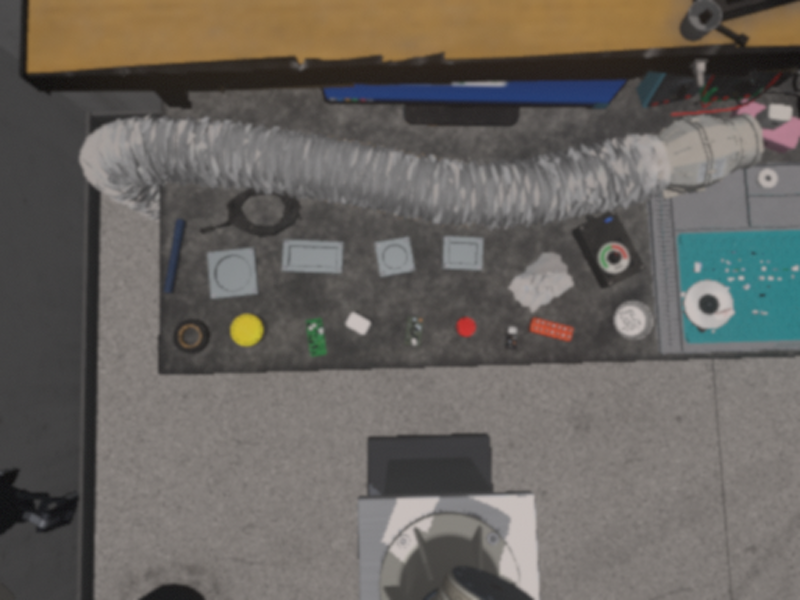

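View pics/side0.png

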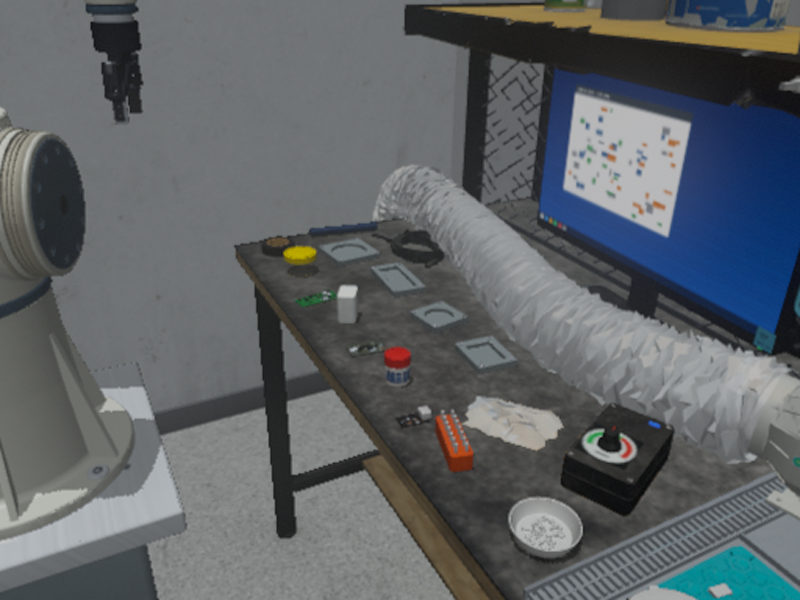

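The top view has the supplies in a row (800x600 pixels): tub (247,330), charger (358,323), jar (467,327) and block (552,329). The boards are at (317,337) and (415,330), with a third small board at (511,337). The holders are tub (233,273), block (312,256), jar (395,257) and charger (463,253). A duct runs behind the holders. I'll enlarge for corners.

Run:
```python
import pickle,cv2
f=pickle.load(open("top.pkl","rb"))["frame"][:,:,::-1]
# crop orig cols 125-255, 245-375, rows 145-235 ; scale 6
for n,(a,b) in enumerate([(125,250),(240,375)]):
    cv2.imwrite(f"pics/c{n}.png",cv2.resize(f[145:237,a:b],None,fx=5.9,fy=5.9,interpolation=cv2.INTER_CUBIC))
```

```text
(no output)
```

View pics/c0.png

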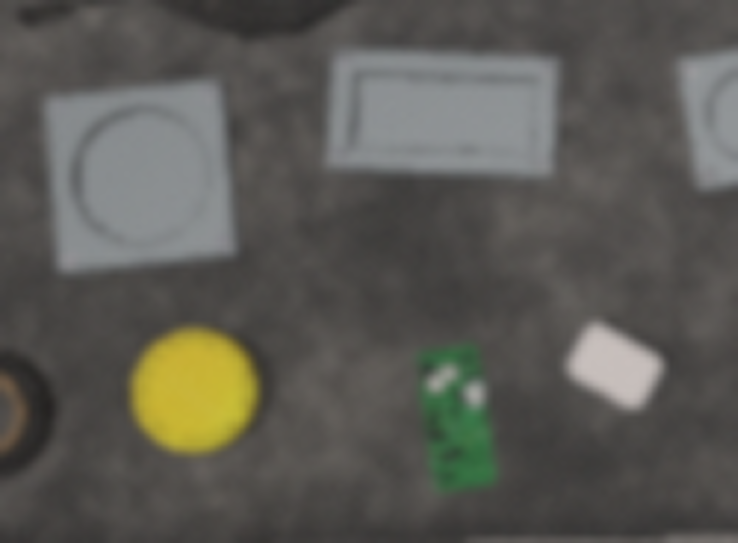

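View pics/c1.png

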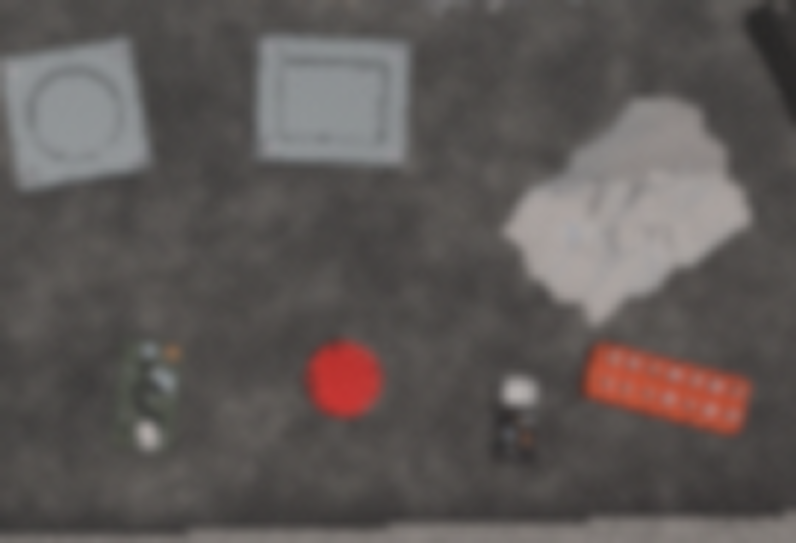

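Crop pixels (5.9x): tub lid (195,390), charger top corners (597,320), (665,365), (634,412), (566,366), jar lid (345,379), block (668,389). All four holder tiles show clearly. I'll segment them and project each at its known height.

```bash
cat >> h.py <<'E'
def ray(f,uv,z):
    R=cv2.Rodrigues(np.array(f["rvec"]))[0];C=-R.T@np.ravel(f["tvec"])
    p=cv2.undistortPoints(np.float64(uv).reshape(-1,1,2),f["mtx"],None)[:,0]
    d=np.c_[p,np.ones(len(p))]@R
    return (C+d*((z-C[2])/d[:,2])[:,None])[:,:2]
def blob(f,lo,hi,z,box,S=6):
    x0,y0,x1,y1=box
    im=cv2.resize(f["frame"][y0:y1,x0:x1],None,fx=S,fy=S,interpolation=cv2.INTER_CUBIC)
    h=cv2.cvtColor(im,cv2.COLOR_RGB2HSV)
    m=cv2.inRange(h,np.array(lo),np.array(hi));m=cv2.morphologyEx(m,cv2.MORPH_CLOSE,np.ones((13,13)))
    c=max(cv2.findContours(m,0,1)[0],key=cv2.contourArea)[:,0]
    px=(c+.5)/S-.5+[x0,y0]
    w=ray(f,px,z)*1000
    (cx,cy),(a,b),t=cv2.minAreaRect(w.astype(np.float32))
    if a<b: a,b,t=b,a,t+90     # a long, t = direction of long axis in world deg
    M=cv2.moments(w.astype(np.float32).reshape(-1,1,2))
    return dict(c=(round(cx,1),round(cy,1)),mom=(round(M['m10']/M['m00'],1),round(M['m01']/M['m00'],1)),L=round(a,1),W=round(b,1),t=round((t+90)%180-90,1))
E
python3 - <<'E'
from h import *
import pickle
f=pickle.load(open("top.pkl","rb"))
fr=cv2.cvtColor(f["frame"],cv2.COLOR_RGB2HSV)
o=lambda c,x,y:(int(round(x/5.9+[125,240][c])),int(round(y/5.9+145)))
for n,p in dict(tubh=(0,145,250),blkh=(0,450,120),chg=(0,620,365),bench=(0,300,250),jarh=(1,75,120),orange=(1,600,370),red=(1,345,380),yel=(0,195,390),blue=(0,300,100)).items():
    u,v=o(*p);print(n,fr[v,u])
G=([85,12,105],[125,80,255])
def run(n,lo,hi,z,c,x0,y0,x1,y1):
    a=o(c,x0,y0);b=o(c,x1,y1);print(n,blob(f,lo,hi,z,(*a,*b)))
run("tubh",*G,.010,0,20,70,265,290)
run("blkh",*G,.010,0,300,30,580,200)
run("jarh",*G,.010,1,-15,15,170,210)
run("chgh",*G,.010,1,235,15,430,185)
run("tub",[20,100,80],[35,255,255],.036,0,110,300,290,480)
run("jar",[0,120,80],[180,255,255],.042,1,290,320,400,440)
run("block",[0,90,80],[180,255,255],.022,1,570,330,770,450)
run("chg",[0,0,120],[180,60,255],.046,0,550,300,690,430)
run("ram",[40,60,40],[85,255,255],.004,0,400,330,510,500)
for q in [((44,99),(220,81),(237,254),(60,273))]: print(ray(f,[(x/5.9+125-.4,y/5.9+145-.4) for x,y in q],.01).round(4).tolist())
q=((597,320),(665,365),(634,412),(566,366));print(ray(f,[(x/5.9+125-.4,y/5.9+145-.4) for x,y in q],.046).round(4).tolist())
# spare boards and duct edge, paper, edge of bench
pts=dict(b1a=(1,150,345),b1b=(1,150,450),b2a=(1,520,378),b2b=(1,510,462),pap=(1,597,325),edge0=(1,100,528),ring=(0,260,38))
for n,p in pts.items(): print(n,ray(f,[(p[1]/5.9+[125,240][p[0]]-.4,p[2]/5.9+145-.4)],.002).round(3))
R=cv2.Rodrigues(manip and np.array([-6.02238898e-01,-3.08306623e+00,1.88e-3]))[0];print(R.round(3))
print([a for a in dir(manip) if a[0]!='_'])
E
```

```text
tubh [100  11 140]
blkh [100  10 148]
chg [  8  14 198]
bench [10 20 78]
jarh [100  10 151]
orange [  5 161 182]
red [  1 189 189]
yel [ 26 184 200]
blue [10 10 74]
tubh {'c': (563.7, 381.1), 'mom': (569.4, 383.6), 'L': 83.3, 'W': 83.3, 't': -86.0}
blkh {'c': (590.4, 231.3), 'mom': (593.7, 232.4), 'L': 104.0, 'W': 54.8, 't': 86.2}
jarh {'c': (587.7, 79.5), 'mom': (592.8, 77.7), 'L': 61.4, 'W': 55.8, 't': 17.8}
chgh {'c': (597.9, -44.8), 'mom': (599.0, -43.1), 'L': 64.4, 'W': 44.0, 't': -85.8}
tub {'c': (456.8, 348.4), 'mom': (456.8, 348.4), 'L': 62.5, 'W': 60.5, 't': 89.6}
jar {'c': (450.7, -41.6), 'mom': (450.8, -41.6), 'L': 35.5, 'W': 35.0, 't': -2.3}
block {'c': (442.9, -197.1), 'mom': (442.9, -197.2), 'L': 81.1, 'W': 31.1, 't': 73.8}
chg {'c': (462.0, 149.4), 'mom': (462.1, 149.3), 'L': 43.1, 'W': 30.6, 't': 58.9}
ram {'c': (441.3, 229.3), 'mom': (437.5, 228.7), 'L': 69.8, 'W': 31.8, 't': 7.2}
[[0.603, 0.4284], [0.6094, 0.3418], [0.5238, 0.334], [0.517, 0.4204]]
[[0.4838, 0.1565], [0.4618, 0.1252], [0.4402, 0.1402], [0.4626, 0.1715]]
b1a [[0.472 0.047]]
b1b [[0.421 0.049]]
b2a [[ 0.451 -0.132]]
b2b [[ 0.41  -0.125]]
pap [[ 0.475 -0.17 ]]
edge0 [[0.384 0.074]]
ring [[0.632 0.324]]
[[-0.926  0.376 -0.   ]
 [ 0.376  0.926 -0.001]
 [ 0.    -0.001 -1.   ]]
['Unreachable', 'pinch_z']
```

Run:
```python
from h import *
import pickle
f=pickle.load(open("top.pkl","rb"))
o=lambda c,x,y:(int(round(x/5.9+[125,240][c])),int(round(y/5.9+145)))
G=([0,0,108],[180,80,255])
def run(n,lo,hi,z,c,x0,y0,x1,y1):
    a=o(c,x0,y0);b=o(c,x1,y1);print(n,blob(f,lo,hi,z,(*a,*b)))
run("tubh",*G,.010,0,20,70,265,290)
run("blkh",*G,.010,0,300,30,580,200)
run("jarh",*G,.010,1,-15,15,170,210)
run("chgh",*G,.010,1,235,15,430,185)
H={"blk":(0,[(334,50),(559,58),(553,178),(326,168)]),"jar":(1,[(2,60),(131,38),(152,163),(22,190)]),"chg":(1,[(259,33),(411,40),(407,168),(256,158)]),"tub":(0,[(44,99),(220,81),(237,254),(60,273)])}
for n,(c,q) in H.items():
    w=ray(f,[((x+.5)/5.9-.5+[125,240][c],(y+.5)/5.9-.5+145) for x,y in q],.01)*1000
    e=np.diff(np.r_[w,w[:1]],axis=0);print(n,w.mean(0).round(1),np.linalg.norm(e,axis=1).round(1),np.degrees(np.arctan2(e[:,1],e[:,0])).round(1))
# side view: project candidates to check
s=pickle.load(open("side.pkl","rb"))
P=np.array([[.457,.348,.036],[.451,-.042,.042],[.443,-.197,.022],[.462,.149,.046],[.564,.381,.003],[.59,.231,.003],[.59,.079,.003],[.6,-.045,.003]])
print((cv2.projectPoints(P,s["rvec"],s["tvec"],s["mtx"],None)[0][:,0]*800/512).round())
```

```text
tubh {'c': (564.2, 381.6), 'mom': (564.0, 381.8), 'L': 87.7, 'W': 87.7, 't': -85.1}
blkh {'c': (590.8, 233.0), 'mom': (590.6, 232.9), 'L': 112.4, 'W': 59.9, 't': 85.9}
jarh {'c': (585.9, 81.7), 'mom': (585.8, 81.7), 'L': 67.1, 'W': 66.2, 't': -81.8}
chgh {'c': (588.6, -45.2), 'mom': (588.7, -45.2), 'L': 74.2, 'W': 62.1, 't': 86.1}
blk [590.1 232.6] [110.7  59.4 111.2  58.5] [-93.8 176.   85.8  -4.4]
jar [586.   79.8] [64.1 62.7 64.7 65. ] [ -81.9 -172.3  100.2    7.2]
chg [588.7 -45.6] [74.4 63.3 73.6 61.8] [-94.4 175.8  84.5  -3.4]
tub [563.3 381.2] [86.8 85.9 86.7 86.4] [ -85.8 -174.8   94.5    5.3]
[[300. 252.]
 [397. 352.]
 [453. 432.]
 [347. 290.]
 [348. 252.]
 [396. 280.]
 [441. 317.]
 [491. 353.]]
```

```bash
cat > go.py <<'E'
# usage: go.py x y z yaw_of_tool_y(deg)   (mm) -> increments from the present pose
import sys
from h import *
from scipy.spatial.transform import Rotation as Ro
s=telemetry.read_state();R=Ro.from_rotvec(s["orientation"]);p=np.array(s["position"])*1000
for a in sys.argv[1:]:
    x,y,z,yaw=map(float,a.split(","));t=np.radians(yaw)
    Y=np.array([np.cos(t),np.sin(t),0]);Z=np.array([0,0,-1.]);T=Ro.from_matrix(np.c_[np.cross(Y,Z),Y,Z])
    r=(R.inv()*T).as_rotvec(degrees=True);d=R.inv().apply(np.array([x,y,z])-p)/10
    print(a,":",*r.round(1),*d.round(2))
print("now",p.round(1),"clock",s["clock"],"w",s["width"])
E
python3 go.py 457,348,100,86 457,348,7,86
```

```text
457,348,100,86 : -0.1 -0.0 -18.1 -29.25 -13.0 13.08
457,348,7,86 : -0.1 -0.0 -18.1 -29.25 -12.99 22.38
now [235.  578.7 230.6] clock 0.1 w 1.0040045557743802
```

Emit:
{"name": "play_rows", "arguments": {"increments": "-0.1 0 -9 -15 -6.5 6 8.5; -0.1 0 -18.1 -29.25 -13 13.1 8.5; -0.1 0 -18.1 -29.25 -13 13.1 8.5; -0.1 0 -18.1 -29.25 -13 13.1 8.5; -0.1 0 -18.1 -29.25 -13 13.1 8.5; -0.1 0 -18.1 -29.25 -13 13.1 8.5; -0.1 0 -18.1 -29.25 -13 13.1 8.5; -0.1 0 -18.1 -29.25 -13 17 8.5; -0.1 0 -18.1 -29.25 -13 17 8.5"}}

```text
clock: 1.23
position: [0.4551, 0.348, 0.0596]
orientation: [-0.109, -3.136, 0.002]
ft_force: [-0.1, 0.3, -0.4]
width: 0.995
grip_force: 0.0
```

```bash
python3 go.py 457,348,7,86
python3 - <<'E'
from h import *
f=grab_frame("side");cv2.imwrite("pics/s1.png",cv2.resize(f["frame"][100:260,110:340][:,:,::-1],(800,556),interpolation=cv2.INTER_CUBIC))
E
```

```text
457,348,7,86 : -0.1 -0.2 0.0 -0.21 0.02 5.25
now [455.1 348.   59.6] clock 1.225 w 0.994840133401953
```

View pics/s1.png

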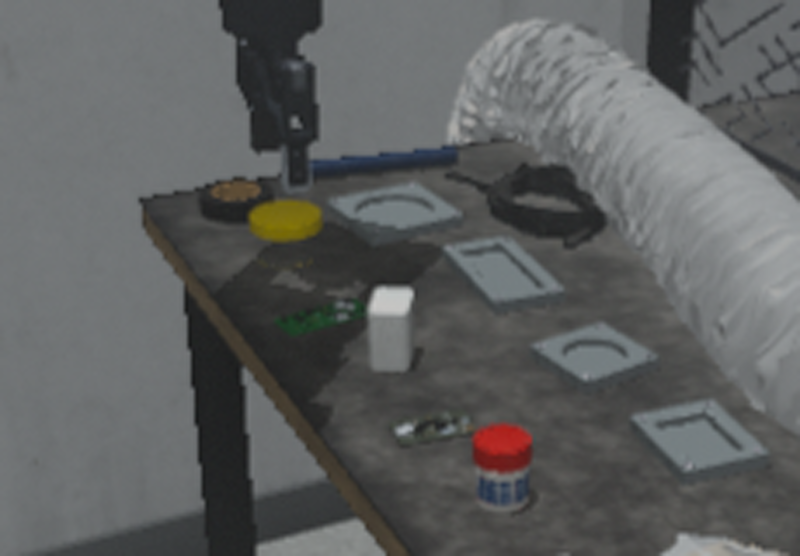

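The gripper hangs over the yellow lid (285,215 in the crop), with one finger seen at (297,170) and no obstruction. Descending and closing.

Emit:
{"name": "play_rows", "arguments": {"increments": "-0.1 -0.2 0 -0.2 0 2.5 8.5; -0.1 -0.2 0 -0.2 0 5.2 8.5; -0.1 -0.2 0 -0.2 0 5.2 8.5; -0.1 -0.2 0 -0.2 0 5.2 8.5; -0.1 -0.2 0 -0.2 0 5.2 6.5; -0.1 -0.2 0 -0.2 0 5.2 5.2; -0.1 -0.2 0 -0.2 0 5.2 5; -0.1 -0.2 0 -0.2 0 5.2 5; -0.1 -0.2 0 -0.2 0 5.2 5; -0.1 -0.2 0 -0.2 0 5.2 5"}}

```text
clock: 2.52
position: [0.4599, 0.3491, 0.0109]
orientation: [0.11, 3.134, 0.007]
ft_force: [-2.5, -1.3, 11.2]
width: 0.656
grip_force: 61.2
```

```bash
python3 go.py 457,348,80,86 564,381.5,80,86 564,381.5,40,86
```

```text
457,348,80,86 : 0.3 0.3 -0.0 0.25 -0.1 -6.91
564,381.5,80,86 : 0.3 0.3 -0.0 -10.19 3.99 -6.84
564,381.5,40,86 : 0.3 0.3 -0.0 -10.17 3.97 -2.84
now [459.9 349.1  10.9] clock 2.525 w 0.656385205233225
```

Emit:
{"name": "play_rows", "arguments": {"increments": "0 0 0 0 0 -1 5; 0 0 0 0 0 -3 5; 0 0 0 0 0 -5 5; 0 0 0 0 0 -7 5; 0.3 0.3 0 0 0 -7 5; 0.3 0.3 0 0 0 -7 5"}}

```text
clock: 3.28
position: [0.4589, 0.3482, 0.079]
orientation: [-0.11, -3.138, 0.003]
ft_force: [0.4, -1.3, -0.5]
width: 0.655
grip_force: 63.5
```

```bash
python3 go.py 564,381.5,70,86;python3 - <<'E'
from h import *
f=grab_frame("side");cv2.imwrite("pics/s2.png",cv2.resize(f["frame"][110:200,140:270][:,:,::-1],(780,540),interpolation=cv2.INTER_CUBIC))
s=telemetry.read_state();print(s["ft_force"],s["wrist_torque"],s["grip_force"])
E
```

```text
564,381.5,70,86 : -0.1 -0.1 -0.0 -10.25 4.06 0.88
now [458.9 348.2  79. ] clock 3.275 w 0.6545334894730687
[-0.75501199  0.12872736 -0.77845758] [ 0.04750601 -0.00297    -0.03903604] 63.52311372756958
```

View pics/s2.png

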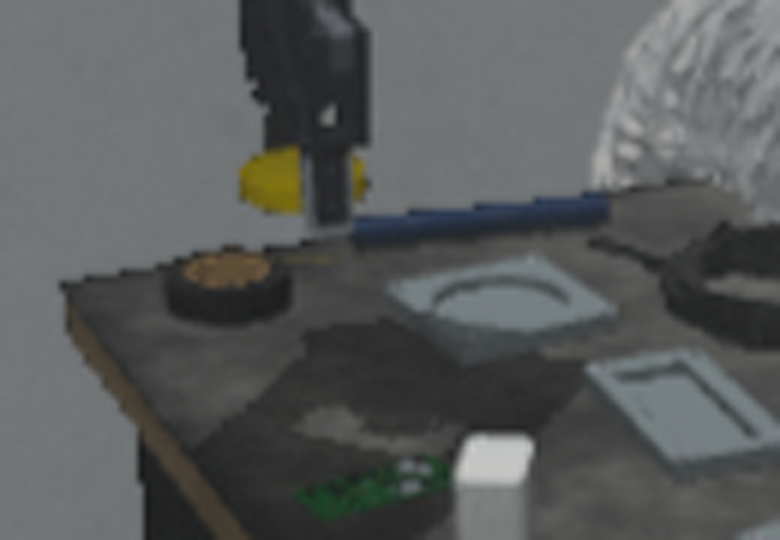

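The tub is held: lid at (300,180), finger at (330,185), clear of the bench, and level as far as I can see. Carrying it to its holder.

Emit:
{"name": "play_rows", "arguments": {"increments": "0 0 0 -3 1.2 0 5; 0 0 0 -6.5 2.5 0 5; -0.1 -0.1 0 -10.4 4.06 0 5; -0.1 -0.1 0 -10.4 4.06 0 5; -0.1 -0.1 0 -10.4 4.06 0 5; -0.1 -0.1 0 -10.4 4.06 2 5; -0.1 -0.1 0 -10.4 4.06 4 5; -0.1 -0.1 0 -10.4 4.06 5 5; -0.1 -0.1 0 -10.4 4.06 5 5; -0.1 -0.1 0 -10.4 4.06 5 5"}}

```text
clock: 4.58
position: [0.5658, 0.3817, 0.0293]
orientation: [0.11, 3.139, 0.0]
ft_force: [-0.1, -0.3, -0.4]
width: 0.655
grip_force: 63.6
```

```bash
python3 go.py 565.5,381.5,14,86;python3 - <<'E'
from h import *
s=telemetry.read_state();print(s["ft_force"],s["grip_force"])
E
```

```text
565.5,381.5,14,86 : 0.0 0.0 -0.0 0.03 -0.02 1.53
now [565.8 381.7  29.3] clock 4.575 w 0.6546555708900212
[-0.12726285 -0.33068473 -0.44551743] 63.59939932823181
```

Emit:
{"name": "play_rows", "arguments": {"increments": "0 0 0 0 0 0.6 5; 0 0 0 0 0 1.1 5; 0 0 0 0 0 1.4 5; 0 0 0 0 0 1.5 5; 0 0 0 0 0 1.5 5; 0 0 0 0 0 1.5 5"}}

```text
clock: 5.32
position: [0.5656, 0.3815, 0.0142]
orientation: [0.11, 3.139, 0.0]
ft_force: [-0.8, 0.3, 0.8]
width: 0.654
grip_force: 63.9
```

Emit:
{"name": "play_rows", "arguments": {"increments": "0 0 0 0 0 0.1 5; 0 0 0 0 0 0.1 6.2; 0 0 0 0 0 0.1 7.2; 0 0 0 0 0 0.1 8.2; 0 0 0 0 0 0.1 8.5; 0 0 0 0 0 0.1 8.5; 0 0 0 0 0 -3 8.5; 0 0 0 0 0 -8 8.5; 0 0 0 0 0 -8 8.5; 0 0 0 0 0 -8 8.5"}}

```text
clock: 6.58
position: [0.5653, 0.3813, 0.0939]
orientation: [0.11, 3.139, -0.0]
ft_force: [-0.1, -1.4, -0.4]
width: 0.998
grip_force: 0.0
```

```bash
python3 go.py 451,-41.5,100,86 451,-41.5,13,86
```

```text
451,-41.5,100,86 : -0.0 0.0 -0.0 8.45 -42.98 -0.61
451,-41.5,13,86 : -0.0 0.0 -0.0 8.45 -42.98 8.09
now [565.3 381.3  93.9] clock 6.575 w 0.9975558236734401
```

Emit:
{"name": "play_rows", "arguments": {"increments": "0 0 0 2 -6 -0.6 7; 0 0 0 3.5 -12 -0.6 7; 0 0 0 5 -18 -0.6 7; 0 0 0 6 -24 -0.6 7; 0 0 0 7 -30 -0.6 7; 0 0 0 8 -36 -0.6 7; 0 0 0 8.45 -43 -0.6 7; 0 0 0 8.45 -43 -0.6 7; 0 0 0 8.45 -43 -0.6 7; 0 0 0 8.45 -43 -0.6 7; 0 0 0 8.45 -43 3 7; 0 0 0 8.45 -43 3 7"}}

```text
clock: 8.07
position: [0.4495, -0.0402, 0.0624]
orientation: [-0.106, -3.136, -0.0]
ft_force: [-0.8, 0.6, -0.3]
width: 0.819
grip_force: 0.0
```

```bash
python3 go.py 451,-41.5,13,86
python3 - <<'E'
from h import *
import pickle
f=grab_frame("top");pickle.dump(f,open("top1.pkl","wb"))
a=cv2.resize(f["frame"][150:225,130:200][:,:,::-1],(400,428),interpolation=cv2.INTER_CUBIC)
g=grab_frame("side")
b=cv2.resize(g["frame"][140:210,190:260][:,:,::-1],(400,428),interpolation=cv2.INTER_CUBIC)
cv2.imwrite("pics/s3.png",np.hstack([a,b]))
print(blob(f,[20,100,80],[35,255,255],.039,(130,150,200,225)))
E
```

```text
451,-41.5,13,86 : 0.0 -0.2 0.1 -0.18 -0.13 4.94
now [449.5 -40.2  62.4] clock 8.075 w 0.8194056068367077
{'c': (561.7, 382.0), 'mom': (561.8, 381.8), 'L': 58.7, 'W': 57.2, 't': 89.8}
```

View pics/s3.png

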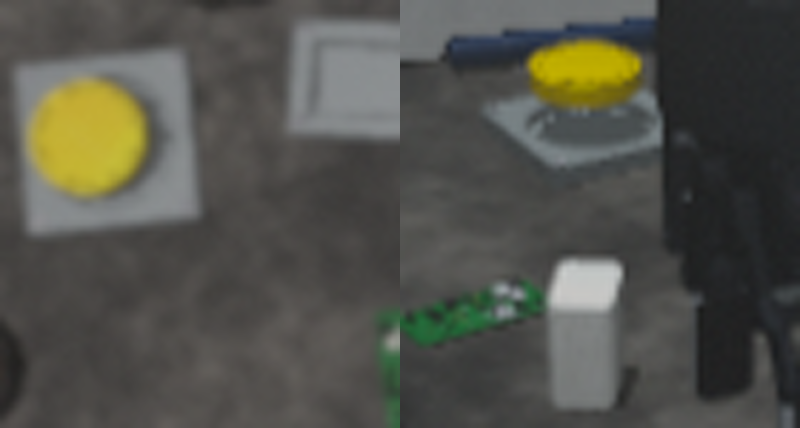

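Left, the tub lid (88,137) sits inside its tile. Right, the lid (585,70) is level above the pocket and the clear body is in it. Next, the jar.

Emit:
{"name": "play_rows", "arguments": {"increments": "0 -0.2 0 -0.18 -0.13 2.5 7; 0 -0.2 0 -0.18 -0.13 4.9 7; 0 -0.2 0 -0.18 -0.13 4.9 7; 0 -0.2 0 -0.18 -0.13 4.9 7; 0 -0.2 0 -0.18 -0.13 4.9 4.5; 0 -0.2 0 -0.18 -0.13 4.9 2.8; 0 -0.2 0 -0.18 -0.13 4.9 2.8; 0 -0.2 0 -0.18 -0.13 4.9 2.8; 0 -0.2 0 -0.18 -0.13 4.9 2.8; 0 -0.2 0 -0.18 -0.13 4.9 2.8"}}

```text
clock: 9.43
position: [0.4535, -0.0431, 0.016]
orientation: [0.11, 3.135, -0.0]
ft_force: [-1.5, 0.5, 11.3]
width: 0.39
grip_force: 58.4
```

Emit:
{"name": "play_rows", "arguments": {"increments": "0 0 0 0 0 -1 2.8; 0 0 0 0 0 -3 2.8; 0 0 0 0 0 -5 2.8; 0 0 0 0 0 -6.5 2.8; 0 0 0 0 0 -6.5 2.8; 0 0 0 0 0 -6.5 2.8"}}

```text
clock: 10.18
position: [0.4524, -0.043, 0.0797]
orientation: [0.11, 3.136, -0.0]
ft_force: [-0.1, -0.6, -0.4]
width: 0.385
grip_force: 59.5
```

```bash
python3 go.py 588,80.8,80,86 588,80.8,30,86
python3 - <<'E'
from h import *
f=grab_frame("side");cv2.imwrite("pics/s4.png",cv2.resize(f["frame"][120:260,190:330][:,:,::-1],(560,560),interpolation=cv2.INTER_CUBIC))
E
```

```text
588,80.8,80,86 : -0.0 0.2 -0.0 -12.67 13.3 0.02
588,80.8,30,86 : -0.0 0.2 -0.0 -12.65 13.3 5.02
now [452.4 -43.   79.7] clock 10.175 w 0.384993561551136
```

View pics/s4.png

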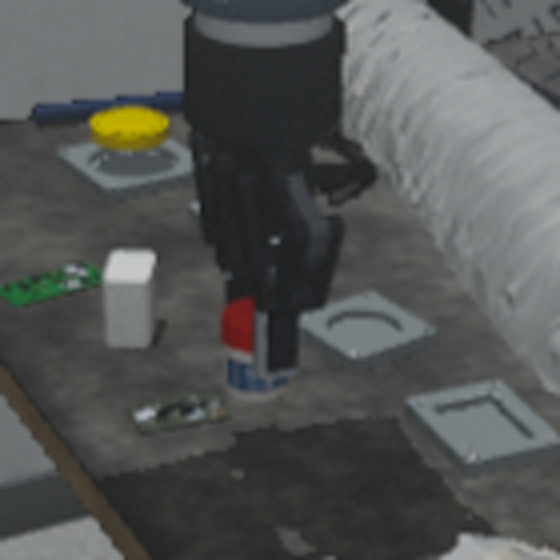

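The jar is held upright (250,340). Carrying it to its holder at (365,325).

Emit:
{"name": "play_rows", "arguments": {"increments": "0 0 0 -4 4 0 2.8; 0 0.2 0 -8 8 0 2.8; 0 0.2 0 -12.7 13.3 0 2.8; 0 0.2 0 -12.7 13.3 0 2.8; 0 0.2 0 -12.7 13.3 0 2.8; 0 0.2 0 -12.7 13.3 2.5 2.8; 0 0.2 0 -12.7 13.3 4.5 2.8; 0 0.2 0 -12.7 13.3 4.5 2.8; 0 0.2 0 -12.7 13.3 4.5 2.8; 0 0.2 0 -12.7 13.3 4.5 2.8"}}

```text
clock: 11.48
position: [0.5893, 0.0807, 0.0363]
orientation: [0.11, 3.138, 0.0]
ft_force: [0.5, 0.6, 0.3]
width: 0.388
grip_force: 59.7
```

```bash
python3 go.py 588,80.8,19.3,86
```

```text
588,80.8,19.3,86 : 0.0 0.1 -0.0 0.13 0.0 1.7
now [589.3  80.7  36.3] clock 11.475 w 0.3883694969743464
```

Emit:
{"name": "play_rows", "arguments": {"increments": "0 0 0 0.1 0 0.6 2.8; 0 0 0 0.1 0 1.2 2.8; 0 0 0 0.1 0 1.6 2.8; 0 0 0 0.1 0 1.7 2.8; 0 0 0 0.1 0 1.7 2.8; 0 0 0 0.1 0 1.7 2.8"}}

```text
clock: 12.22
position: [0.5876, 0.0809, 0.0191]
orientation: [-0.11, -3.14, 0.0]
ft_force: [-3.8, -1.0, 11.3]
width: 0.387
grip_force: 60.9
```

Emit:
{"name": "play_rows", "arguments": {"increments": "0 0 0 0 0 0 3.6; 0 0 0 0 0 0 4.6; 0 0 0 0 0 0 6; 0 0 0 0 0 0 6; 0 0 0 0 0 0 6; 0 0 0 0 0 -3 6; 0 0 0 0 0 -8 6; 0 0 0 0 0 -8 6; 0 0 0 0 0 -8 6"}}

```text
clock: 13.35
position: [0.5876, 0.0808, 0.0984]
orientation: [0.11, 3.139, -0.0]
ft_force: [-0.2, -0.6, -0.7]
width: 0.701
grip_force: 0.0
```

```bash
python3 go.py 443,-197,100,-16 443,-197,8,-16
```

```text
443,-197,100,-16 : 0.0 0.0 102.0 12.48 -28.72 -0.16
443,-197,8,-16 : 0.0 0.0 102.0 12.48 -28.72 9.04
now [587.6  80.8  98.4] clock 13.35 w 0.7008989216464931
```

Emit:
{"name": "play_rows", "arguments": {"increments": "0 0 10 3 -5 0 5; 0 0 20 5 -9 0 5; 0 0 30 7 -13 0 5; 0 0 40 9 -17 0 5; 0 0 50 10.5 -21 0 5; 0 0 60 12 -25 0 5; 0 0 70 12.5 -28.7 0 5; 0 0 80 12.5 -28.7 0 5; 0 0 90 12.5 -28.7 0 5; 0 0 100 12.5 -28.7 0 5; 0 0 102 12.5 -28.7 0 5; 0 0 102 12.5 -28.7 0 5"}}

```text
clock: 14.85
position: [0.4425, -0.1965, 0.0978]
orientation: [-2.505, -1.894, 0.001]
ft_force: [0.1, -0.2, 0.0]
width: 0.581
grip_force: 0.0
```

```bash
python3 go.py 443,-197,55,-16 443,-197,8,-16
python3 - <<'E'
from h import *
f=grab_frame("top")
a=cv2.resize(f["frame"][140:240,215:375][:,:,::-1],(800,500),interpolation=cv2.INTER_CUBIC)
cv2.imwrite("pics/t5.png",a)
print(blob(f,[0,120,80],[180,255,255],.045,(235,150,270,180)))
E
```

```text
443,-197,55,-16 : -0.1 -0.0 0.2 -0.04 0.06 4.28
443,-197,8,-16 : -0.1 -0.0 0.2 -0.04 0.07 8.98
now [ 442.5 -196.5   97.8] clock 14.85 w 0.5810030222673899
{'c': (583.1, 83.8), 'mom': (583.5, 83.1), 'L': 32.5, 'W': 31.6, 't': -1.7}
```

View pics/t5.png

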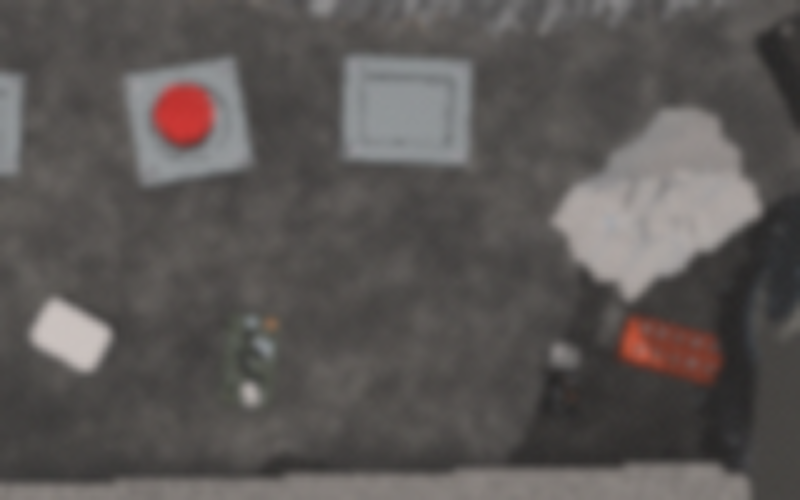

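The jar lid (185,115) sits inside its tile. The arm covers the right end of the block (seen at 670,350). Descending on the block.

Emit:
{"name": "play_rows", "arguments": {"increments": "0 0 0.2 0 0.06 3 5; 0 0 0.2 0 0.06 6 5; 0 0 0.2 0 0.06 8 5; 0 0 0.2 0 0.06 8.9 5; 0 0 0.2 0 0.06 8.9 5; 0 0 0.2 0 0.06 8.9 5; 0 0 0.2 0 0.06 8.9 3; 0 0 0.2 0 0.06 8.9 2; 0 0 0.2 0 0.06 8.9 2; 0 0 0.2 0 0.06 8.9 2; 0 0 0.2 0 0.06 8.9 2; 0 0 0.2 0 0.06 8.9 2"}}

```text
clock: 16.4
position: [0.4442, -0.1971, 0.0104]
orientation: [2.511, 1.885, 0.001]
ft_force: [0.0, -0.0, 8.2]
width: 0.283
grip_force: 59.3
```

```bash
python3 go.py 590.5,232.8,80,-4
```

```text
590.5,232.8,80,-4 : 0.1 0.0 -12.2 45.37 2.07 -6.96
now [ 444.2 -197.1   10.4] clock 16.4 w 0.28296598793937544
```

Emit:
{"name": "play_rows", "arguments": {"increments": "0 0 0 0 0 -1 2; 0 0 0 0 0 -3 2; 0 0 0 0 0 -5 2; 0 0 0 0 0 -7 2; 0 0 0 0 0 -9 2; 0 0 0 0 0 -9 2; 0 0 0 0 0 -9 2"}}

```text
clock: 17.27
position: [0.4433, -0.1968, 0.0993]
orientation: [2.512, 1.886, 0.0]
ft_force: [-0.5, 0.8, -1.3]
width: 0.284
grip_force: 59.2
```

```bash
python3 go.py 590.5,232.8,100,-4
python3 - <<'E'
from h import *
f=grab_frame("side");cv2.imwrite("pics/s6.png",cv2.resize(f["frame"][130:310,190:370][:,:,::-1],(580,580),interpolation=cv2.INTER_CUBIC))
E
```

```text
590.5,232.8,100,-4 : 0.0 -0.0 -12.2 45.36 2.14 -0.07
now [ 443.3 -196.8   99.3] clock 17.275 w 0.2844129468622653
```

View pics/s6.png

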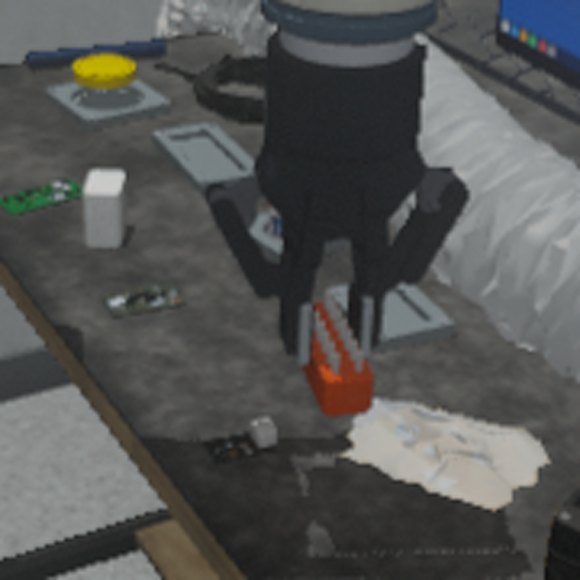

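The orange block (340,370) is held between both fingers and clear of the bench. Carrying it to its holder.

Emit:
{"name": "play_rows", "arguments": {"increments": "0 0 0 4 0 0 2; 0 0 0 9 0 0 2; 0 0 0 15 0 0 2; 0 0 0 21 0 0 2; 0 0 0 27 0.5 0 2; 0 0 -3 33 1 0 2; 0 0 -6 39 1.5 0 2; 0 0 -9 43 2 0 2; 0 0 -12.2 45.4 2.1 0 2; 0 0 -12.2 45.4 2.1 0 2; 0 0 -12.2 45.4 2.1 3 2; 0 0 -12.2 45.4 2.1 3 2"}}

```text
clock: 18.82
position: [0.5881, 0.231, 0.0673]
orientation: [-2.298, -2.14, 0.008]
ft_force: [-0.1, -0.5, -0.7]
width: 0.282
grip_force: 59.2
```

```bash
python3 go.py 590.5,232.8,35,-4 590.5,232.8,13.5,-4;  python3 - <<'E'
from h import *
f=grab_frame("top")
cv2.imwrite("pics/t7.png",cv2.resize(f["frame"][110:230,130:290][:,:,::-1],(800,600),interpolation=cv2.INTER_CUBIC))
print(blob(f,[0,90,80],[180,255,255],.022+.060,(165,135,228,185)))
E
```

```text
590.5,232.8,35,-4 : -0.3 0.2 -0.1 0.21 0.25 3.23
590.5,232.8,13.5,-4 : -0.3 0.2 -0.1 0.21 0.26 5.38
now [588.1 231.   67.3] clock 18.825 w 0.2824776556814444Traceback (most recent call last):
  File "<stdin>", line 4, in <module>
  File "h.py", line 13, in blob
    c=max(cv2.findContours(m,0,1)[0],key=cv2.contourArea)[:,0]
      ~~~^^^^^^^^^^^^^^^^^^^^^^^^^^^^^^^^^^^^^^^^^^^^^^^^
ValueError: max() iterable argument is empty
```

View pics/t7.png

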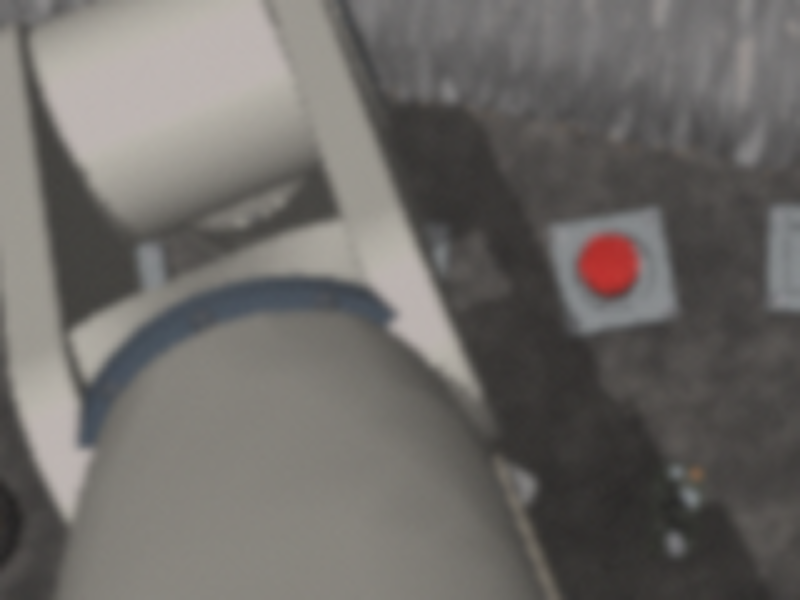

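The arm hides the block and its holder from above. The jar (608,265) is in place. I'll rely on the measured grasp, which is within the 6 mm slack, and lower in stages.

Emit:
{"name": "play_rows", "arguments": {"increments": "-0.3 0.2 0 0.2 0.25 2 2; -0.3 0.2 0 0.2 0.25 3.2 2; -0.3 0.2 0 0.2 0.25 3.2 2; -0.3 0.2 0 0.2 0.25 3.2 2"}}

```text
clock: 19.38
position: [0.5934, 0.235, 0.0382]
orientation: [2.297, 2.141, 0.011]
ft_force: [0.5, 0.3, -0.4]
width: 0.282
grip_force: 59.2
```

```bash
python3 go.py 590.5,232.8,13.5,-4
```

```text
590.5,232.8,13.5,-4 : 0.3 -0.2 -0.0 -0.24 -0.29 2.47
now [593.4 235.   38.2] clock 19.375 w 0.2824691071638491
```

Emit:
{"name": "play_rows", "arguments": {"increments": "0.3 -0.2 0 -0.2 -0.25 0 2; 0.3 -0.2 0 -0.2 -0.25 0.5 2; 0.3 -0.2 0 -0.2 -0.25 0.5 2; 0.3 -0.2 0 -0.2 -0.25 0.5 2; 0.3 -0.2 0 -0.2 -0.25 0.5 2"}}

```text
clock: 20.0
position: [0.5906, 0.2333, 0.0325]
orientation: [2.297, 2.142, 0.0]
ft_force: [-0.2, 0.5, -1.2]
width: 0.287
grip_force: 59.2
```

```bash
python3 go.py 590.5,232.8,13.5,-4
```

```text
590.5,232.8,13.5,-4 : 0.0 -0.0 -0.0 -0.05 -0.01 1.9
now [590.6 233.3  32.5] clock 20.0 w 0.28684130956910336
```

Emit:
{"name": "play_rows", "arguments": {"increments": "0 0 0 0 0 0.5 2; 0 0 0 0 0 1 2; 0 0 0 0 0 1.4 2; 0 0 0 0 0 1.7 2; 0 0 0 0 0 1.85 2; 0 0 0 0 0 1.85 2; 0 0 0 0 0 1.85 2"}}

```text
clock: 20.88
position: [0.5906, 0.2333, 0.0141]
orientation: [2.297, 2.142, 0.001]
ft_force: [0.4, -0.1, -1.3]
width: 0.287
grip_force: 59.2
```

Emit:
{"name": "play_rows", "arguments": {"increments": "0 0 0 0 0 0.1 2; 0 0 0 0 0 0.1 2; 0 0 0 0 0 0.1 2"}}

```text
clock: 21.25
position: [0.5907, 0.2333, 0.0135]
orientation: [2.297, 2.142, 0.001]
ft_force: [-0.7, -1.3, 5.8]
width: 0.292
grip_force: 59.9
```

Emit:
{"name": "play_rows", "arguments": {"increments": "0 0 0 0 0 0 3; 0 0 0 0 0 0 4; 0 0 0 0 0 0 5; 0 0 0 0 0 0 5; 0 0 0 0 0 0 5; 0 0 0 0 0 -3 5; 0 0 0 0 0 -7 5; 0 0 0 0 0 -10 5; 0 0 0 0 0 -10 5; 0 0 0 0 0 -10 5"}}

```text
clock: 22.5
position: [0.59, 0.233, 0.1123]
orientation: [-2.298, -2.142, 0.001]
ft_force: [0.5, 0.8, -1.3]
width: 0.583
grip_force: 0.0
```

```bash
python3 go.py 462,149.3,110,56
```

```text
462,149.3,110,56 : -0.0 0.0 -60.0 -9.25 -12.19 0.24
now [590.  233.  112.3] clock 22.5 w 0.5834545149145752
```

Emit:
{"name": "play_rows", "arguments": {"increments": "0 0 -10 -2 -3 0 8.5; 0 0 -20 -4 -6 0 8.5; 0 0 -30 -6 -9 0 8.5; 0 0 -40 -9.25 -12.2 0.2 8.5; 0 0 -50 -9.25 -12.2 0.2 8.5; 0 0 -60 -9.25 -12.2 0.2 8.5; 0 0 -60 -9.25 -12.2 0.2 8.5; 0 0 -60 -9.25 -12.2 0.2 8.5; 0 0 -60 -9.25 -12.2 4 8.5; 0 0 -60 -9.25 -12.2 4 8.5; 0 0 -60 -9.25 -12.2 4 8.5"}}

```text
clock: 23.88
position: [0.4624, 0.1496, 0.0734]
orientation: [-0.92, -3.004, 0.0]
ft_force: [0.6, 0.2, 0.2]
width: 0.998
grip_force: 0.0
```

```bash
python3 go.py 462,149.3,12,56
```

```text
462,149.3,12,56 : -0.0 -0.0 -0.1 0.02 -0.04 6.14
now [462.4 149.6  73.4] clock 23.875 w 0.9981456254690492
```

Emit:
{"name": "play_rows", "arguments": {"increments": "0 0 0 0 0 2 8.5; 0 0 0 0 0 4 8.5; 0 0 0 0 0 5.9 8.5; 0 0 0 0 0 5.9 8.5; 0 0 0 0 0 5.9 8.5; 0 0 0 0 0 5.9 6; 0 0 0 0 0 5.9 4; 0 0 0 0 0 5.9 3.2; 0 0 0 0 0 5.9 3.2; 0 0 0 0 0 5.9 3.2; 0 0 0 0 0 5.9 3.2"}}

```text
clock: 25.25
position: [0.4626, 0.1496, 0.0146]
orientation: [0.919, 3.004, 0.001]
ft_force: [-1.6, -0.4, 7.5]
width: 0.458
grip_force: 60.5
```

Emit:
{"name": "play_rows", "arguments": {"increments": "0 0 0 0 0 -1 3.2; 0 0 0 0 0 -3 3.2; 0 0 0 0 0 -5 3.2; 0 0 0 0 0 -7 3.2; 0 0 0 0 0 -8.5 3.2; 0 0 0 0 0 -8.5 3.2; 0 0 0 0 0 -8.5 3.2; 0 0 0 0 0 -8.5 3.2"}}

```text
clock: 26.25
position: [0.4618, 0.1493, 0.0982]
orientation: [-0.918, -3.003, 0.001]
ft_force: [0.8, -0.2, -1.4]
width: 0.461
grip_force: 60.5
```

```bash
python3 go.py 588.7,-45.3,100,86
python3 - <<'E'
from h import *
f=grab_frame("side");g=grab_frame("top")
a=cv2.resize(f["frame"][110:250,180:320][:,:,::-1],(400,400),interpolation=cv2.INTER_CUBIC)
b=cv2.resize(g["frame"][130:230,150:250][:,:,::-1],(400,400),interpolation=cv2.INTER_CUBIC)
cv2.imwrite("pics/s8.png",np.hstack([a,b]))
E
```

```text
588.7,-45.3,100,86 : -0.0 -0.0 -30.0 -21.4 -9.03 -0.18
now [461.8 149.3  98.2] clock 26.25 w 0.46056907193435365
```

View pics/s8.png

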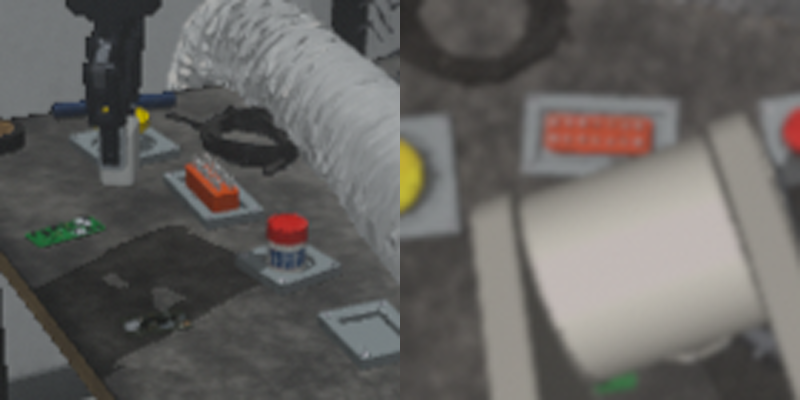

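Block (598,132 from above; 212,187 from the side) and jar (287,240) stand in their pockets, and the charger (115,165) is held. Carrying it over.

Emit:
{"name": "play_rows", "arguments": {"increments": "0 0 -5 -4 -3 0 3.2; 0 0 -10 -8 -6 0 3.2; 0 0 -15 -13 -8 0 3.2; 0 0 -25 -18 -9 0 3.2; 0 0 -30 -21.4 -9 0 3.2; 0 0 -30 -21.4 -9 0 3.2; 0 0 -30 -21.4 -9 0 3.2; 0 0 -30 -21.4 -9 3 3.2; 0 0 -30 -21.4 -9 5 3.2; 0 0 -30 -21.4 -9 5 3.2; 0 0 -30 -21.4 -9 5 3.2; 0 0 -30 -21.4 -9 5 3.2"}}

```text
clock: 27.85
position: [0.59, -0.0446, 0.0501]
orientation: [0.11, 3.138, -0.0]
ft_force: [1.1, 0.2, -1.1]
width: 0.463
grip_force: 60.6
```

```bash
python3 go.py 588.7,-45.3,17.6,86;python3 - <<'E'
from h import *
f=grab_frame("side");g=grab_frame("top")
a=cv2.resize(f["frame"][130:270,230:370][:,:,::-1],(400,400),interpolation=cv2.INTER_CUBIC)
b=cv2.resize(g["frame"][120:220,230:330][:,:,::-1],(400,400),interpolation=cv2.INTER_CUBIC)
cv2.imwrite("pics/s9.png",np.hstack([a,b]))
E
```

```text
588.7,-45.3,17.6,86 : -0.0 0.1 0.0 0.13 -0.07 3.25
now [590.  -44.6  50.1] clock 27.85 w 0.46336311077279146
```

View pics/s9.png

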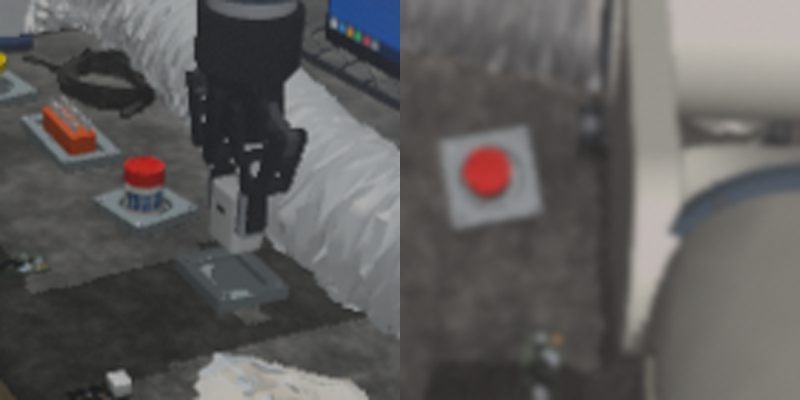

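The charger (237,215) hangs over its holder (232,275), with the gripper close to the duct but no contact force. Lowering in stages.

Emit:
{"name": "play_rows", "arguments": {"increments": "0 0 0 0.15 0 0.5 3.2; 0 0 0 0.15 0 1 3.2; 0 0 0 0.15 0 1.5 3.2; 0 0 0 0.15 0 1.8 3.2; 0 0 0 0.15 0 1.8 3.2; 0 0 0 0.15 0 1.8 3.2"}}

```text
clock: 28.7
position: [0.588, -0.0447, 0.0311]
orientation: [0.11, 3.139, -0.0]
ft_force: [-0.4, -0.7, -1.5]
width: 0.459
grip_force: 60.6
```

Emit:
{"name": "play_rows", "arguments": {"increments": "0 0 0 0 0 0.4 3.2; 0 0 0 0 0 0.8 3.2; 0 0 0 0 0 1.2 3.2; 0 0 0 0 0 1.35 3.2; 0 0 0 0 0 1.4 3.2; 0 0 0 0 0 1.4 3.2; 0 0 0 0 0 1.4 3.2"}}

```text
clock: 29.58
position: [0.5877, -0.0447, 0.0176]
orientation: [-0.11, -3.139, 0.0]
ft_force: [-4.7, 0.5, 7.5]
width: 0.46
grip_force: 62.0
```

Emit:
{"name": "play_rows", "arguments": {"increments": "0 0 0 0 0 0 4.2; 0 0 0 0 0 0 5.5; 0 0 0 0 0 0 7; 0 0 0 0 0 0 7; 0 0 0 0 0 0 7; 0 0 0 0 0 -3 7; 0 0 0 0 0 -7 7; 0 0 0 0 0 -10 7; 0 0 0 0 0 -10 7; 0 0 0 10 0 -14 7; 0 0 0 20 0 -14 7; 0 0 0 20 0 -14 7"}}

```text
clock: 31.08
position: [0.4037, -0.0318, 0.1539]
orientation: [-0.11, -3.138, -0.0]
ft_force: [-0.8, -0.0, 0.4]
width: 0.82
grip_force: 0.0
```

Emit:
{"name": "play_rows", "arguments": {"increments": "0 0 0 0 -6 0 7; 0 0 0 0 -12 0 7; 0 0 0 0 -20 0 7; 0 0 0 0 -26 0 7; 0 0 0 0 -26 0 7; 0 0 0 0 -26 0 7; 0 0 0 0 -26 0 7; 0 0 0 0 -26 0 7"}}

```text
clock: 32.08
position: [0.3881, -0.2899, 0.1547]
orientation: [-0.107, -3.14, -0.001]
ft_force: [0.1, -1.4, -0.4]
width: 0.823
grip_force: 0.0
```

Run:
```python
from h import *
f=grab_frame("side");g=grab_frame("top")
a=cv2.resize(f["frame"][125:265,165:345][:,:,::-1],(800,622),interpolation=cv2.INTER_CUBIC)[:300*2]
b=cv2.resize(g["frame"][140:240,130:330][:,:,::-1],(800,400),interpolation=cv2.INTER_CUBIC)
cv2.imwrite("pics/s10.png",cv2.resize(np.vstack([b,a]),(480,600),interpolation=cv2.INTER_AREA))
```

```text
(no output)
```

View pics/s10.png

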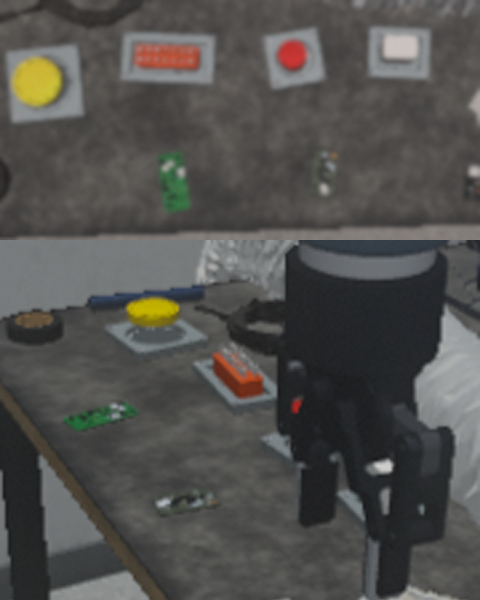

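From above, all four supplies sit inside their tiles: tub (37,82), block (167,55), jar (291,55) and charger (400,47). Both boards are where they were. The contact heights on lowering matched the pocket floor for the jar, block and charger. The tub stopped at that height too, though with almost no contact force. The arm is clear, so I'm handing in.

```bash
python3 -c "
from h import *
print(order.sign_off())"
```

```text
the job is handed in; nothing more can be done
None
```

All four supplies are upright in their matching holders and released, the two boards are where they lay, and I handed the job in at about 32 s; the sign-off gave no verdict.

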